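Sweep the kiln stilts off the kiln shelf into their tray

TASK

The glaze firing is being unloaded: with your fingertips, sweep the four loose cream-white stilts along the dark kiln shelf and off its end into the orange tray that is tucked under that end. Only push them, do not pick anything up; leave the blue cup and the green bowl standing where they are on the shelf, and leave the jar and the tray in their places on the bench.

Things in the scene. Friction and masses are not known exactly. Their poses are not given: they have to be found in the camera images.
- shelf: dark grey kiln shelf, a flat slab without a rim, 260 mm (its x) by 380 mm (its y) by 18 mm, fixed on three 64 mm posts: its upper face is 82 mm above the bench. Origin: on the bench below the middle of the slab; y runs along the long side, z up. Tray at one end (+y or -y), jar at the other
- tray: orange open plastic tray, 260 mm (its x, parallel to the shelf's x) by 150 mm (its y) by 55 mm high, walls and floor 4 mm thick, 450 g, loose on the bench, its edge tucked about 20 mm under one end of the shelf. Origin: underside centre, on the bench
- stilt1: fired cream-white kiln stilt in the near half of the shelf, towards its -y end, a flat three-armed star lying on the dark kiln shelf: arms 120 degrees apart reaching 26 mm from its centre, 8.5 mm wide and 9 mm thick, a 5 mm point standing up on each arm (14 mm tall overall), about 25 g, slides when pushed. Origin: centre of its underside, z up as it lies, one arm along its x
- stilt2: fired cream-white kiln stilt in the near half of the shelf, about half-way along, a flat three-armed star lying on the dark kiln shelf: arms 120 degrees apart reaching 26 mm from its centre, 8.5 mm wide and 9 mm thick, a 5 mm point standing up on each arm (14 mm tall overall), about 25 g, slides when pushed. Origin: centre of its underside, z up as it lies, one arm along its x
- stilt3: fired cream-white kiln stilt in the near half of the shelf, towards its +y end, a flat three-armed star lying on the dark kiln shelf: arms 120 degrees apart reaching 26 mm from its centre, 8.5 mm wide and 9 mm thick, a 5 mm point standing up on each arm (14 mm tall overall), about 25 g, slides when pushed. Origin: centre of its underside, z up as it lies, one arm along its x
- stilt4: fired cream-white kiln stilt in the far half, between the cup and the bowl, a flat three-armed star lying on the dark kiln shelf: arms 120 degrees apart reaching 26 mm from its centre, 8.5 mm wide and 9 mm thick, a 5 mm point standing up on each arm (14 mm tall overall), about 25 g, slides when pushed. Origin: centre of its underside, z up as it lies, one arm along its x
- cup: blue glazed cup, 70 mm across the rim, 65 mm high, 200 g, standing loose on the far half of the shelf. Origin: centre of its underside, z up
- bowl: green glazed bowl, 84 mm across the rim, 50 mm high, 200 g, standing loose on the far half of the shelf. Origin: centre of its underside, z up
- jar: low white glaze jar, 74 mm across, 80 mm high, 400 g, standing on the bench beyond the end of the shelf that has no tray; its top is just below the shelf's upper face. Origin: centre of its underside, z up
Not all that is in view belongs to the job. Leave any brown, purple or turquoise look-alike of the stilt1 alone.

How it is judged:
At the end, for the whole second after the job is handed in: All four stilts lie at rest inside the tray, wholly down in it (centres inside its walls and below its rim); cup, bowl and jar stand upright within 20 mm of where they were, and the tray stands flat within 30 mm of its place (x of stilt1 in the frame of tray between -0.127 and 0.127 m and y of stilt1 in the frame of tray between -0.072 and 0.072 m and z of stilt1 in the frame of tray between 0 and 0.055 m and linear speed of each of stilt1, stilt2, stilt3, stilt4 below 0.05 m/s and x of stilt2 in the frame of tray between -0.127 and 0.127 m and y of stilt2 in the frame of tray between -0.072 and 0.072 m and z of stilt2 in the frame of tray between 0 and 0.055 m and x of stilt3 in the frame of tray between -0.127 and 0.127 m and y of stilt3 in the frame of tray between -0.072 and 0.072 m and z of stilt3 in the frame of tray between 0 and 0.055 m and x of stilt4 in the frame of tray between -0.127 and 0.127 m and y of stilt4 in the frame of tray between -0.072 and 0.072 m and z of stilt4 in the frame of tray between 0 and 0.055 m and distance of each of cup, bowl, jar from where it was at the start of the episode below 0.02 m and distance of tray from where it was at the start of the episode below 0.03 m and angle between tray's own z axis and vertical below 0.1 rad and angle between each of cup, bowl, jar's own z axis and vertical below 0.15 rad); the robot touches nothing.
It fails at once if a stilt is lifted: more than 25 mm above where it lay on the shelf (height (world z) of any of stilt1, stilt2, stilt3, stilt4 above 0.107 m).
It fails at once if the cup, bowl or jar is moved 20 mm or more, or tipped (distance of any of cup, bowl, jar from where it was at the start of the episode above 0.02 m or angle between any of cup, bowl, jar's own z axis and vertical above 0.35 rad).
It fails at once if the tray is lifted or pushed 30 mm or more out of its place (height (world z) of tray above 0.015 m or distance of tray from where it was at the start of the episode above 0.03 m).
It also fails if it takes over 72 s, if anything falls off the work surface, if the arm or the gripper's body presses on something with over 40 N, if the wrist force passes 120 N, or if a joint passes its speed limit or range.

ROBOT

A 6-joint arm with a two-finger parallel gripper is mounted at the origin on the work surface. World frame = base frame: x ahead of the robot, y to its left, z up, the work surface at z = 0. Lengths are in m, angles in rad, forces in N, time in s.
With the tool pointing down it reaches from about 0.35 to 0.875 m from the base axis. Payload 4.2 kg.
Tool frame: the origin (TCP) lies at the very end of the fingers, on their centre line; the grasp point (between the pads) lies 19 mm behind it; z points along the fingers, y is the line along which they close (so a half turn about z gives the same grasp; the last joint's range is limited). The gripper opens to 87 mm and grips with 3 to 60 N. Pads are 19 mm wide; open, the fingers measure 117 mm over their backs; the gripper's body (75 mm by 190 mm) begins 51 mm behind the grasp point.
Start: joints at [1.407, 0.385, 0.008, 0, -1.194, -0.259], TCP at [0.256, 0.57, 0.223] pointing down, gripper open.
Joint ranges: [-3.14, 3.14], [-1.21, 2.06], [-1.07, 1.41], [-3.16, 2.05], [-2.99, -0.16], [-3.1, 3.1]. Speed limits (rad/s): [2.79, 2.79, 3.14, 3.14, 3.14, 3.14].

INTERFACE

Orientations are given as [roll, pitch, yaw] about the fixed x, y, z axes, in that order (R = Rz(yaw) Ry(pitch) Rx(roll)).
In Python, from plant import observe, camera, hand_in gives the robot as it stands.
- The arm moves only by the tool apply_moves, never from a script. Its arguments are lists of equal length, an entry for each row: "twist": the turn, a rotation vector about the tool's x, y, z normalised to -1 to 1, where 1 is 60 degrees, a list of three; "linear": the shift along the tool's x, y, z normalised to -1 to 1, where 1 is 60 mm, a list of three; "claw": the finger opening in mm, from 0 to 87. In form: {"twist": [[rx, ry, rz], ...], "linear": [[dx, dy, dz], ...], "claw": [claw, ...]}. A call has exactly 8 rows; each row shifts and turns the commanded pose from where the row before left it, along the tool's axes as they then stand; what a row does not reach is not made up. A row lasts 1/8 s, in which the tool goes at most 62.5 mm and 10.7 degrees, less where a joint would pass 70% of its speed; a pose out of reach is approached as far as the arm can. A call with a number of a shift or a turn outside -1 to 1 is refused whole. A call with a gripper value outside its range is refused whole. The fingers move at their own pace and stop on an object; "force" is the grip in N (left out, the last holds). Time passes only in rows, so rows that do not move let the fingers close, or fill a call up. It gives the time, the measured TCP pose, the force, the opening and the grip force at its end, in the units of the state.
- observe(): the state, without advancing time (a new reading comes with each control period).
- camera(name): name is "side" or "top"; returns a dict with "color" (400x640x3 uint8, red, green, blue), "fx", "fy", "cx", "cy" (pixels), "distortion" ([k1, k2, p1, p2, k3] as OpenCV has them; the pictures are not rectified), "xyz" and "attitude" of the camera in the world. Camera axes: x right, y down, z forward; pixel columns grow to the right and rows downward; lengths in m; the calibration is good to about 2 mm. A picture is of the moment at which its call begins. There is no depth.
- hand_in(): hands the job in; it is judged then, once.
The state is a dict: "t": time; "joint_pos": joint angles; "qd": joint speeds; "effort": joint torques, N m; "position": TCP position; "orientation": TCP orientation; "wrist_force": force on the tool from outside, world axes, zero at the start; "wrist_torque": the same for the moment, N m; "width": finger opening in m; "gripper_force": force on a finger pad.
Only numpy, scipy, OpenCV 4.12 (cv2) and the standard library are available. Lean on these libraries where they do the work, as an engineer would, in place of code of your own. Each camera call takes 0.05 s, during which the arm holds its last target. There are 200 camera calls.

## Working session

There is one attempt and no reset: what is moved stays moved. The work goes in short steps, Python scripts to look and compute and a tool call to move; the robot and the scene stay as the last step left them, time stands still between calls to the robot, and variables do not carry over. Pictures are saved under pics/ and viewed, at most 10 in all, crops included, and the job is handed in when it is done.

Besides the shell and the picture viewer there is one more tool, called after "Call:" in YAML: its name, and indented under it one key for each argument. apply_moves: Moves the arm, as the interface text tells. Scaled input: -1 to 1 covers 60 mm each way for a shift and 60 degrees each way for a turn. Its arguments: {"type":"object","properties":{"twist":{"type":"array","items":{"type":"array","items":{"type":"number","minimum":-1,"maximum":1}}},"linear":{"type":"array","items":{"type":"array","items":{"type":"number","minimum":-1,"maximum":1}}},"claw":{"type":"array","items":{"type":"number"}},"force":{"type":"number"}},"required":["twist","linear","claw"]}

```bash
mkdir -p pics; ls
cat > h.py <<'E'
import numpy as np, cv2
from scipy.spatial.transform import Rotation as R
from plant import observe, camera
def K(c): return np.array([[c['fx'],0,c['cx']],[0,c['fy'],c['cy']],[0,0,1]])
def rot(c):
    a=np.array(c['attitude'],float)
    return a if a.shape==(3,3) else (R.from_euler('xyz',a) if a.size==3 else R.from_quat(a)).as_matrix()
def cast(c,px,z):
    p=cv2.undistortPoints(np.array(px,float).reshape(-1,1,2),K(c),np.array(c['distortion']))[:,0]
    d=np.c_[p,np.ones(len(p))]@rot(c).T; o=np.array(c['xyz'])
    return o+d*((z-o[2])/d[:,2])[:,None]
def proj(c,P):
    Rm=rot(c).T; return cv2.projectPoints(np.array(P,float).reshape(-1,1,3),cv2.Rodrigues(Rm)[0],-Rm@np.array(c['xyz']),K(c),np.array(c['distortion']))[0][:,0]
def save(c,n): cv2.imwrite('pics/'+n,c['color'][:,:,::-1])
E
python3 - <<'E'
from h import *
print(observe())
for n in('top','side'):
    c=camera(n); save(c,n+'0.png'); print({k:c[k] for k in c if k!='color'})
E
```

```text
pics
{'t': 0.0, 'joint_pos': array([ 1.40660348e+00,  3.85559384e-01,  6.63597266e-03, -5.51922279e-04,
       -1.19398694e+00, -2.58592691e-01]), 'qd': array([-0.00066395, -0.00148429, -0.00075794, -0.0007335 , -0.00053454,
       -0.00054946]), 'effort': array([ 1.48646581e-03, -3.90660453e+01,  1.87407857e+01,  4.21964541e+00,
        1.10766580e-02, -1.78161595e-04]), 'position': array([0.256165  , 0.56943144, 0.22145401]), 'orientation': array([ 3.13941774e+00, -4.48897011e-05, -4.22989113e-01]), 'wrist_force': array([-0.12179359, -0.33836878, -0.38747571]), 'wrist_torque': array([-0.00038186,  0.03380262,  0.03176163]), 'gripper_force': 0.0, 'width': 0.08734876085211979}
{'fx': 364.5079530465989, 'fy': 364.5079530465989, 'cx': 320.1163096528137, 'cy': 201.52251641918022, 'distortion': array([-0.06926465,  0.        ,  0.        ,  0.        ,  0.        ]), 'xyz': array([0.44945255, 0.02493173, 0.7628378 ]), 'attitude': array([-3.05959967,  0.01782749, -1.55615128])}
{'fx': 428.143679357217, 'fy': 428.143679357217, 'cx': 315.4738975739633, 'cy': 198.71773377468136, 'distortion': array([-0.01775952,  0.        ,  0.        ,  0.        ,  0.        ]), 'xyz': array([ 0.11577407, -0.56627551,  0.50604738]), 'attitude': array([-2.11472315,  0.00816891, -0.5902811 ])}
```

View pics/top0.png

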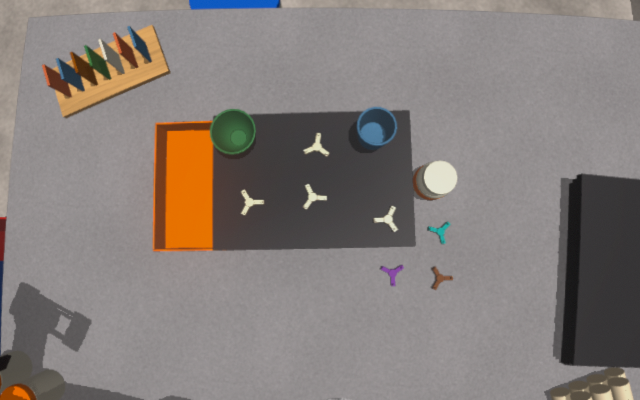

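View pics/side0.png

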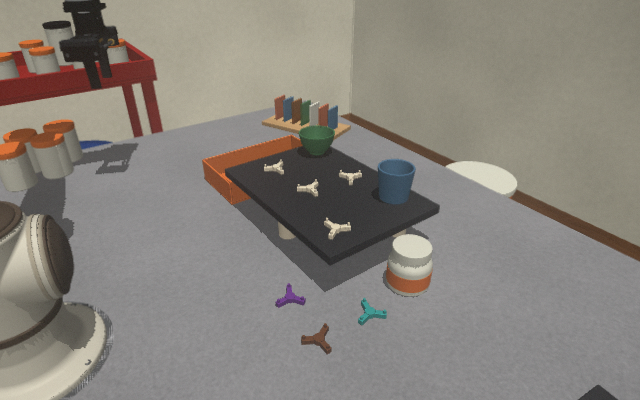

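The top view shows the tray at the left (+y) end and the jar on the right at (437,180). The four cream stilts are at (388,219), (313,197), (250,203) and (317,146), with the last one between the cup (376,127) and the bowl (233,132). Things that could be mistaken for stilts: turquoise (440,232), purple (392,273) and brown (441,278), all on the bench. I choose the four cream ones on the shelf.

```bash
cat >> h.py <<'E'
def blobs(c,lo,hi,amin,box=None):
    h=cv2.cvtColor(c['color'],cv2.COLOR_RGB2HSV); m=cv2.inRange(h,np.array(lo),np.array(hi))
    if box: k=np.zeros_like(m); x0,y0,x1,y1=box; k[y0:y1,x0:x1]=1; m=m*k
    n,l,s,ce=cv2.connectedComponentsWithStats(m)
    return [(ce[i],s[i],l==i) for i in range(1,n) if s[i,4]>=amin]
CREAM=((10,5,140),(40,110,255))
E
python3 - <<'E'
from h import *
c=camera('top')
im=c['color'][90:300,140:470,::-1]; cv2.imwrite('pics/crop.png',cv2.resize(im,None,fx=2.4,fy=2.4,interpolation=cv2.INTER_CUBIC))
np.set_printoptions(precision=4,suppress=True)
for ce,s,m in blobs(c,*CREAM,40,(150,100,415,255)):
    print('stilt',ce,s,cast(c,[ce],.0885+.002)[0])
for n,lo,hi,z in(('tray',(5,180,120),(18,255,255),.055),('bowl',(50,80,30),(80,255,255),.132),('cup',(95,80,40),(115,255,255),.147),('shelf',(0,0,0),(180,90,62),.082)):
    for ce,s,m in blobs(c,lo,hi,600,(140,95,430,260)):
        cn=cv2.findContours(m.astype(np.uint8),0,2)[0][0]
        r=cv2.minAreaRect(cn); (pc,rad)=cv2.minEnclosingCircle(cn)
        print(n,s,pc,rad,cast(c,[pc],z)[0],'\n',cast(c,cv2.boxPoints(r),z))
print('jar',cast(c,[(440,178)],.08))
E
```

```text
stilt [316.5879 146.1407] [303 133  26  23 199] [0.6088 0.0459 0.0905]
stilt [312.1508 196.5176] [304 184  23  25 199] [0.5136 0.0526 0.0905]
stilt [248.9343 201.7626] [241 190  23  25 198] [0.5023 0.1703 0.0905]
stilt [388.0766 218.6411] [374 206  24  26 209] [ 0.4745 -0.088   0.0905]
tray [ 153  121   60  130 6246] (182.5, 185.5) 70.51605224609375 [0.5358 0.3127 0.055 ] 
 [[0.6678 0.3818 0.055 ]
 [0.6674 0.2587 0.055 ]
 [0.4097 0.2481 0.055 ]
 [0.407  0.3672 0.055 ]]
bowl [ 211  109   45   45 1564] (232.7153778076172, 131.2846221923828) 23.030033111572266 [0.6248 0.1948 0.132 ] 
 [[0.666  0.2362 0.132 ]
 [0.6659 0.1561 0.132 ]
 [0.5857 0.1533 0.132 ]
 [0.5852 0.2324 0.132 ]]
cup [ 357  107   40   42 1325] (375.8043518066406, 127.97826385498047) 21.543676376342773 [ 0.6286 -0.0577  0.147 ] 
 [[ 0.6656 -0.0251  0.147 ]
 [ 0.6666 -0.0929  0.147 ]
 [ 0.5938 -0.0923  0.147 ]
 [ 0.5929 -0.0253  0.147 ]]
jar [[ 0.5531 -0.1885  0.08  ]]
```

View pics/crop.png

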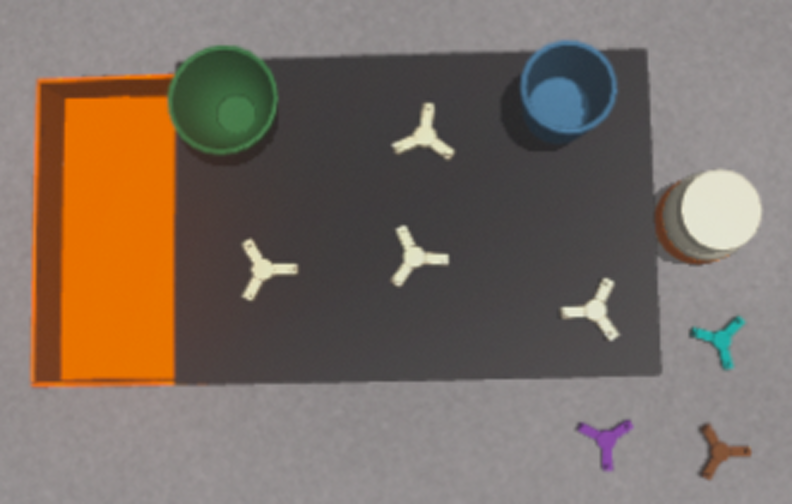

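The crop confirms the four cream stilts on the shelf. The coloured ones are off the shelf on the bench. I turn the tool so the fingers span world x, and check the shelf edges.

Call:
apply_moves:
  twist:
    - [0, 0, 0.137]
    - [0, 0, 0.137]
    - [0, 0, 0.137]
    - [0, 0, 0.137]
    - [0, 0, 0.137]
    - [0, 0, 0.137]
    - [0, 0, 0.137]
    - [0, 0, 0.137]
  linear:
    - [0, 0, 0]
    - [0, 0, 0]
    - [0, 0, 0]
    - [0, 0, 0]
    - [0, 0, 0]
    - [0, 0, 0]
    - [0, 0, 0]
    - [0, 0, 0]
  claw: [20, 20, 20, 20, 20, 20, 20, 20]

```text
t: 1.15
position: [0.2563, 0.5697, 0.2221]
orientation: [3.141, -0.001, -1.575]
wrist_force: [0.1, -0.1, 0.0]
width: 0.0215
gripper_force: 0.0
```

Run:
```python
from h import *
c=camera('top'); print(cast(c,[(213.7,115.8),(408.7,110),(415.4,245.8),(212.9,250)],.082).round(3))
o=observe();print(o['position'],o['orientation'],o['width'])
```

```text
[[ 0.669  0.247  0.082]
 [ 0.684 -0.13   0.082]
 [ 0.425 -0.14   0.082]
 [ 0.411  0.238  0.082]]
[0.25628975 0.56969104 0.22205578] [ 3.14116032e+00 -9.60874455e-04 -1.57843717e+00] 0.021166674518079593
```

Call:
apply_moves:
  twist:
    - [0, 0, 0]
    - [0, 0, 0]
    - [0, 0, 0]
    - [0, 0, 0]
    - [0, 0, 0]
    - [0, 0, 0]
    - [0, 0, 0]
    - [0, 0, 0]
  linear:
    - [0.927, -0.508, 0]
    - [0.927, -0.508, 0]
    - [0.927, -0.508, 0]
    - [0.927, -0.508, 0]
    - [0.927, -0.508, 0]
    - [0.927, -0.508, 0]
    - [0.927, -0.508, 0]
    - [0.927, -0.508, 0]
  claw: [20, 20, 20, 20, 20, 20, 20, 20]

```text
t: 2.2
position: [0.4974, 0.1297, 0.2227]
orientation: [-3.141, 0.0, -1.568]
wrist_force: [1.4, 0.4, -0.2]
width: 0.0197
gripper_force: 0.0
```

Call:
apply_moves:
  twist:
    - [0, 0, 0]
    - [0, 0, 0]
    - [0, 0, 0]
    - [0, 0, 0]
    - [0, 0, 0]
    - [0, 0, 0]
    - [0, 0, 0]
    - [0, 0, 0]
  linear:
    - [0, 0, 0.4]
    - [0, 0, 0.4]
    - [0, 0, 0.4]
    - [0, 0, 0.4]
    - [0, 0, 0.4]
    - [0, 0, 0]
    - [0, 0, 0]
    - [0, 0, 0]
  claw: [20, 20, 20, 20, 20, 20, 20, 20]

```text
t: 3.2
position: [0.4975, 0.132, 0.1037]
orientation: [-3.139, 0.001, -1.57]
wrist_force: [-0.2, 0.2, -0.3]
width: 0.0201
gripper_force: 0.0
```

Run:
```python
from h import *
c=camera('side'); cv2.imwrite('pics/s1.png',c['color'][80:280,180:460,::-1].repeat(2,0).repeat(2,1))
o=observe();print(o['position'],o['orientation'],o['width'])
```

```text
[0.49741878 0.13189744 0.1036401 ] [-3.13963282e+00  1.09251016e-03 -1.57003910e+00] 0.020359311407454134
```

View pics/s1.png

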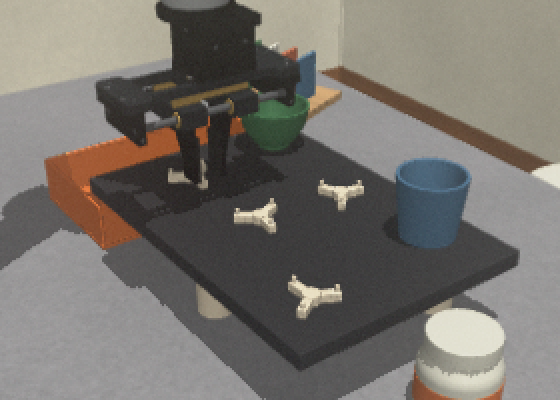

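The side view shows the open fingers at crop (205,160), just behind stilt3, with the gripper clear of the bowl. I lower and push.

Call:
apply_moves:
  twist:
    - [0, 0, 0]
    - [0, 0, 0]
    - [0, 0, 0]
    - [0, 0, 0]
    - [0, 0, 0]
    - [0, 0, 0]
    - [0, 0, 0]
    - [0, 0, 0]
  linear:
    - [0.18, -0.08, 0]
    - [0, 0, 0.14]
    - [0, 0, 0.14]
    - [0, 0, 0]
    - [-0.2, 0, 0]
    - [-0.2, 0, 0]
    - [-0.2, 0, 0]
    - [-0.2, 0, 0]
  claw: [20, 20, 20, 20, 20, 20, 20, 20]

```text
t: 4.25
position: [0.5016, 0.1699, 0.0859]
orientation: [-3.141, 0.0, -1.57]
wrist_force: [1.5, 0.9, 0.2]
width: 0.02
gripper_force: 0.1
```

Call:
apply_moves:
  twist:
    - [0, 0, 0]
    - [0, 0, 0]
    - [0, 0, 0]
    - [0, 0, 0]
    - [0, 0, 0]
    - [0, 0, 0]
    - [0, 0, 0]
    - [0, 0, 0]
  linear:
    - [-0.2, 0, 0]
    - [-0.2, 0, 0]
    - [-0.2, 0, 0]
    - [-0.2, 0, 0]
    - [-0.2, 0, 0]
    - [-0.2, 0, 0]
    - [-0.2, 0, 0]
    - [-0.2, 0, 0]
  claw: [20, 20, 20, 20, 20, 20, 20, 20]

```text
t: 5.25
position: [0.5016, 0.2655, 0.0857]
orientation: [-3.142, 0.0, -1.571]
wrist_force: [0.2, -1.3, 0.3]
width: 0.0201
gripper_force: 0.0
```

```bash
cat >> h.py <<'E'
def stilts(c):
    for ce,s,m in blobs(c,*CREAM,25,(145,100,415,262)): print('stilt',ce.round(),s,cast(c,[ce],.0905)[0].round(4))
E
python3 - <<'E'
from h import *
stilts(camera('top'))
o=observe();print(o['position'],o['orientation'],o['width'])
E
```

```text
stilt [317. 146.] [303 133  26  23 210] [0.6089 0.0458 0.0905]
stilt [312. 196.] [303 184  24  25 210] [0.5138 0.053  0.0905]
stilt [207. 205.] [203 204   9   3  26] [0.4953 0.2492 0.0905]
stilt [388. 219.] [374 206  24  26 219] [ 0.4743 -0.0878  0.0905]
[0.50199337 0.26690343 0.08583561] [-3.14053422e+00  7.73993858e-04 -1.56928650e+00] 0.01988204260222747
```

Call:
apply_moves:
  twist:
    - [0, 0, 0]
    - [0, 0, 0]
    - [0, 0, 0]
    - [0, 0, 0]
    - [0, 0, 0]
    - [0, 0, 0]
    - [0, 0, 0]
    - [0, 0, 0]
  linear:
    - [0, 0, -0.5]
    - [0.5, -0.05, 0]
    - [0.8, -0.05, 0]
    - [0.9, -0.05, 0]
    - [0.9, -0.05, 0]
    - [0.8, 0, 0]
    - [0.5, 0, 0]
    - [0, 0, 0]
  claw: [20, 20, 20, 20, 20, 20, 20, 20]

```text
t: 6.3
position: [0.5134, -0.0009, 0.1158]
orientation: [3.141, -0.0, -1.574]
wrist_force: [0.1, 0.0, -0.1]
width: 0.0199
gripper_force: 0.0
```

Run:
```python
from h import *
c=camera('top');stilts(c);save(c,'t2.png')
o=observe();print(o['position'],o['orientation'],o['width'])
```

```text
stilt [281. 185.] [ 237  137  102   95 5703] [0.5338 0.1111 0.0905]
stilt [240. 195.] [232 160  22  72 132] [0.5146 0.1875 0.0905]
stilt [186. 216.] [ 145  162   98  100 6814] [0.4746 0.2898 0.0905]
stilt [388. 219.] [374 206  24  26 197] [ 0.4744 -0.0879  0.0905]
[5.13651458e-01 9.76148460e-05 1.15818174e-01] [-3.14146775e+00  8.04357436e-05 -1.57251984e+00] 0.020091884156077496
```

View pics/t2.png

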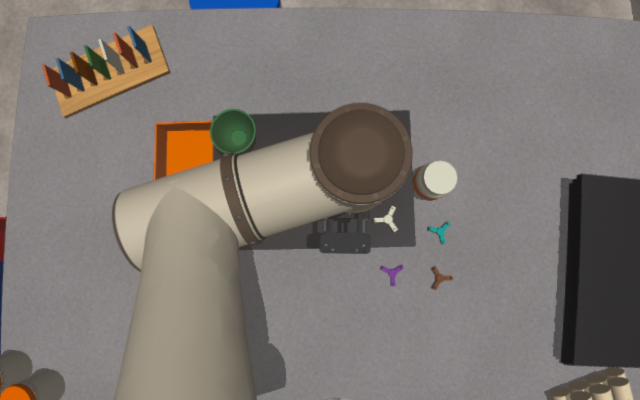

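The arm hides the tray. Stilt1 is untouched at (388,219). I continue with stilt2.

Call:
apply_moves:
  twist:
    - [0, 0, 0]
    - [0, 0, 0]
    - [0, 0, 0]
    - [0, 0, 0]
    - [0, 0, 0]
    - [0, 0, 0]
    - [0, 0, 0]
    - [0, 0, 0]
  linear:
    - [0, 0, 0.25]
    - [0, 0, 0.25]
    - [0, 0, 0]
    - [-0.2, 0, 0]
    - [-0.2, 0, 0]
    - [-0.25, 0, 0]
    - [-0.25, 0, 0]
    - [-0.25, 0, 0]
  claw: [20, 20, 20, 20, 20, 20, 20, 20]

```text
t: 7.35
position: [0.5136, 0.071, 0.0859]
orientation: [-3.141, 0.0, -1.57]
wrist_force: [0.3, 0.3, 0.8]
width: 0.0201
gripper_force: 0.1
```

Call:
apply_moves:
  twist:
    - [0, 0, 0]
    - [0, 0, 0]
    - [0, 0, 0]
    - [0, 0, 0]
    - [0, 0, 0]
    - [0, 0, 0]
    - [0, 0, 0]
    - [0, 0, 0]
  linear:
    - [-0.25, 0, 0]
    - [-0.25, 0, 0]
    - [-0.25, 0, 0]
    - [-0.25, 0, 0]
    - [-0.25, 0, 0]
    - [-0.25, 0, 0]
    - [-0.25, 0, 0]
    - [-0.25, 0, 0]
  claw: [20, 20, 20, 20, 20, 20, 20, 20]

```text
t: 8.35
position: [0.5136, 0.1907, 0.0857]
orientation: [3.142, -0.0, -1.571]
wrist_force: [-0.0, -0.2, -0.2]
width: 0.0199
gripper_force: 0.1
```

Call:
apply_moves:
  twist:
    - [0, 0, 0]
    - [0, 0, 0]
    - [0, 0, 0]
    - [0, 0, 0]
    - [0, 0, 0]
    - [0, 0, 0]
    - [0, 0, 0]
    - [0, 0, 0]
  linear:
    - [-0.2, 0, 0]
    - [-0.2, 0, 0]
    - [-0.2, 0, 0]
    - [-0.2, 0, 0]
    - [-0.2, 0, 0]
    - [-0.2, 0, 0]
    - [0, 0, 0]
    - [0, 0, 0]
  claw: [20, 20, 20, 20, 20, 20, 20, 20]

```text
t: 9.35
position: [0.5134, 0.2616, 0.0856]
orientation: [3.141, -0.0, -1.571]
wrist_force: [1.2, -0.5, -0.4]
width: 0.0198
gripper_force: 0.0
```

Run:
```python
from h import *
c=camera('side'); cv2.imwrite('pics/s2.png',c['color'][80:280,180:460,::-1].repeat(2,0).repeat(2,1))
stilts(camera('top'))
o=observe();print(o['position'],o['orientation'],o['width'])
```

```text
stilt [317. 146.] [303 133  26  23 210] [0.6089 0.0458 0.0905]
stilt [388. 219.] [374 206  24  26 220] [ 0.4742 -0.0878  0.0905]
[0.51348532 0.2613543  0.08570039] [ 3.14131627e+00 -2.40589467e-04 -1.57089912e+00] 0.020185658298798505
```

View pics/s2.png

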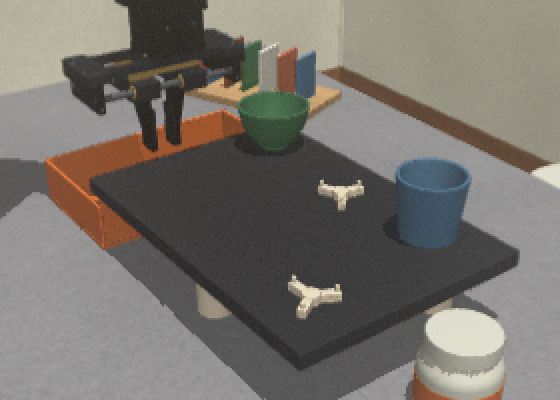

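Stilts 2 and 3 are off the shelf. Stilt1 and stilt4 remain, at crop (314,297) and (341,193). Next is stilt1.

Call:
apply_moves:
  twist:
    - [0, 0, 0]
    - [0, 0, 0]
    - [0, 0, 0]
    - [0, 0, 0]
    - [0, 0, 0]
    - [0, 0, 0]
    - [0, 0, 0]
    - [0, 0, 0]
  linear:
    - [0, 0, -0.5]
    - [0.95, 0.1, 0]
    - [0.95, 0.1, 0]
    - [0.95, 0.1, 0]
    - [0.95, 0.1, 0]
    - [0.95, 0.1, 0]
    - [0.95, 0.1, 0]
    - [0.8, 0.05, 0]
  claw: [20, 20, 20, 20, 20, 20, 20, 20]

```text
t: 10.45
position: [0.4739, -0.1305, 0.1161]
orientation: [-3.141, -0.0, -1.572]
wrist_force: [0.8, -0.0, 0.7]
width: 0.0199
gripper_force: 0.0
```

Call:
apply_moves:
  twist:
    - [0, 0, 0]
    - [0, 0, 0]
    - [0, 0, 0]
    - [0, 0, 0]
    - [0, 0, 0]
    - [0, 0, 0]
    - [0, 0, 0]
    - [0, 0, 0]
  linear:
    - [0, 0, 0]
    - [0, 0, 0]
    - [0, 0, 0]
    - [0, 0, 0]
    - [0, 0, 0]
    - [0, 0, 0]
    - [0, 0, 0]
    - [0, 0, 0]
  claw: [20, 20, 20, 20, 20, 20, 20, 20]

```text
t: 11.45
position: [0.4747, -0.1282, 0.1158]
orientation: [-3.142, 0.0, -1.571]
wrist_force: [-0.0, 0.3, 0.4]
width: 0.0199
gripper_force: 0.0
```

Call:
apply_moves:
  twist:
    - [0, 0, 0]
    - [0, 0, 0]
    - [0, 0, 0]
    - [0, 0, 0]
    - [0, 0, 0]
    - [0, 0, 0]
    - [0, 0, 0]
    - [0, 0, 0]
  linear:
    - [0, 0, 0.25]
    - [0, 0, 0.25]
    - [0, 0, 0]
    - [-0.15, 0, 0]
    - [-0.2, 0, 0]
    - [-0.2, 0, 0]
    - [-0.2, 0, 0]
    - [-0.2, 0, 0]
  claw: [20, 20, 20, 20, 20, 20, 20, 20]

```text
t: 12.45
position: [0.4747, -0.0702, 0.0859]
orientation: [-3.141, 0.0, -1.57]
wrist_force: [0.2, -1.6, 0.8]
width: 0.02
gripper_force: 0.2
```

Call:
apply_moves:
  twist:
    - [0, 0, 0]
    - [0, 0, 0]
    - [0, 0, 0]
    - [0, 0, 0]
    - [0, 0, 0]
    - [0, 0, 0]
    - [0, 0, 0]
    - [0, 0, 0]
  linear:
    - [-0.2, 0, 0]
    - [-0.2, 0, 0]
    - [-0.2, 0, 0]
    - [-0.2, 0, 0]
    - [-0.2, 0, 0]
    - [-0.2, 0, 0]
    - [-0.2, 0, 0]
    - [-0.2, 0, 0]
  claw: [20, 20, 20, 20, 20, 20, 20, 20]

```text
t: 13.45
position: [0.4746, 0.0255, 0.0857]
orientation: [3.142, -0.0, -1.571]
wrist_force: [-0.0, -0.2, -0.5]
width: 0.02
gripper_force: 0.2
```

Run:
```python
from h import *
c=camera('side')
for ce,s,m in blobs(c,*CREAM,40,(220,130,440,250)): print(ce,s,cast(c,[ce],.09)[0])
print(observe()['position'])
```

```text
[422.20873786 137.44660194] [389 130  51  24 618] [0.87291801 0.09973549 0.09      ]
[350.20134228 175.65771812] [339 170  23  15 149] [0.60579347 0.04277851 0.09      ]
[285.13821138 232.82926829] [280 225  14  14 123] [ 0.39342754 -0.05519663  0.09      ]
[410.4973638  241.92618629] [392 230  42  20 569] [ 0.54686582 -0.19089029  0.09      ]
[0.47497731 0.02644836 0.085827  ]
```

Call:
apply_moves:
  twist:
    - [0, 0, 0]
    - [0, 0, 0]
    - [0, 0, 0]
    - [0, 0, 0]
    - [0, 0, 0]
    - [0, 0, 0]
    - [0, 0, 0]
    - [0, 0, 0]
  linear:
    - [-0.25, 0, 0]
    - [-0.25, 0, 0]
    - [-0.25, 0, 0]
    - [-0.25, 0, 0]
    - [-0.25, 0, 0]
    - [-0.25, 0, 0]
    - [-0.25, 0, 0]
    - [-0.25, 0, 0]
  claw: [20, 20, 20, 20, 20, 20, 20, 20]

```text
t: 14.5
position: [0.4746, 0.1457, 0.0858]
orientation: [-3.142, -0.0, -1.571]
wrist_force: [0.9, -0.9, 0.2]
width: 0.02
gripper_force: 0.1
```

Call:
apply_moves:
  twist:
    - [0, 0, 0]
    - [0, 0, 0]
    - [0, 0, 0]
    - [0, 0, 0]
    - [0, 0, 0]
    - [0, 0, 0]
    - [0, 0, 0]
    - [0, 0, 0]
  linear:
    - [-0.25, 0, 0]
    - [-0.25, 0, 0]
    - [-0.25, 0, 0]
    - [-0.25, 0, 0]
    - [-0.25, 0, 0]
    - [-0.25, 0, 0]
    - [-0.25, 0, 0]
    - [-0.25, 0, 0]
  claw: [20, 20, 20, 20, 20, 20, 20, 20]

```text
t: 15.5
position: [0.4746, 0.2658, 0.0857]
orientation: [-3.142, 0.0, -1.571]
wrist_force: [0.6, -0.5, -0.0]
width: 0.0201
gripper_force: 0.0
```

Run:
```python
from h import *
c=camera('side')
for ce,s,m in blobs(c,*CREAM,40,(200,130,380,210)): print(ce,s,cast(c,[ce],.09)[0])
stilts(camera('top'))
print(observe()['position'])
```

```text
[350.23809524 175.6122449 ] [339 170  23  15 147] [0.60597756 0.04289269 0.09      ]
stilt [317. 146.] [303 133  26  23 210] [0.6089 0.0458 0.0905]
stilt [206. 183.] [202 178  10  10  56] [0.5365 0.2537 0.0905]
stilt [205. 218.] [201 217   9   4  36] [0.4699 0.2523 0.0905]
[0.47489413 0.26640256 0.08578248]
```

Call:
apply_moves:
  twist:
    - [0, 0, 0]
    - [0, 0, -0.176]
    - [0, 0, -0.176]
    - [0, 0, -0.176]
    - [0, 0, -0.176]
    - [0, 0, -0.176]
    - [0, 0, -0.176]
    - [0, 0, -0.176]
  linear:
    - [0, 0, -0.8]
    - [0, 0, -0.8]
    - [0, 0, 0]
    - [0, 0, 0]
    - [0, 0, 0]
    - [0, 0, 0]
    - [0, 0, 0]
    - [0, 0, 0]
  claw: [20, 20, 20, 20, 20, 20, 20, 20]

```text
t: 16.6
position: [0.4744, 0.2643, 0.1816]
orientation: [3.141, 0.0, -0.275]
wrist_force: [0.8, -0.0, -0.1]
width: 0.0199
gripper_force: 0.0
```

Call:
apply_moves:
  twist:
    - [0, 0, -0.134]
    - [0, 0, -0.134]
    - [0, 0, 0]
    - [0, 0, 0]
    - [0, 0, 0]
    - [0, 0, 0]
    - [0, 0, 0]
    - [0, 0, 0]
  linear:
    - [0, 0, 0]
    - [0, 0, 0]
    - [0.5, 0.61, 0]
    - [0.5, 0.61, 0]
    - [0.5, 0.61, 0]
    - [0.5, 0.61, 0]
    - [0.5, 0.61, 0]
    - [0.5, 0.61, 0]
  claw: [20, 20, 20, 20, 20, 20, 20, 20]

```text
t: 17.6
position: [0.6552, 0.0436, 0.1816]
orientation: [3.142, 0.001, -0.0]
wrist_force: [0.6, 0.5, -0.4]
width: 0.0199
gripper_force: 0.0
```

Run:
```python
from h import *
c=camera('side')
for ce,s,m in blobs(c,*CREAM,40,(200,130,380,210)): print(ce,s,cast(c,[ce],.09)[0])
c=camera('top');save(c,'t3.png')
o=observe();print(o['position'],o['orientation'])
```

```text
[263.73170732 134.6097561 ] [259 130  11  13  41] [0.56185521 0.33847182 0.09      ]
[285.34883721 132.30232558] [278 130  16   7  43] [0.6138944  0.32033787 0.09      ]
[349.48507463 175.97761194] [339 170  23  15 134] [0.60372723 0.04251146 0.09      ]
[0.6562928  0.04133989 0.18069234] [ 3.14067075e+00  6.52925347e-04 -5.02780794e-03]
```

View pics/t3.png

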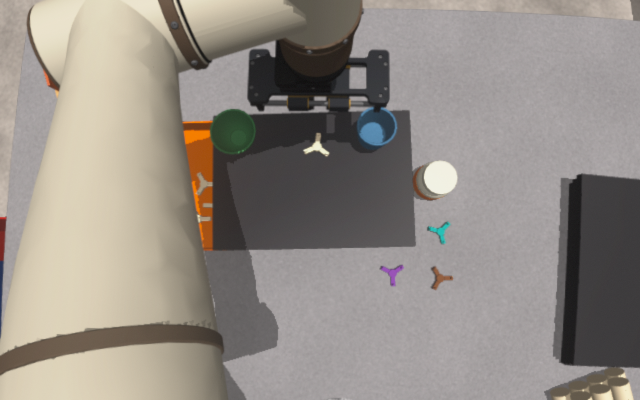

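The top view shows stilts in the tray at (204,184) and (205,212). Stilt4 at (317,146) sits in front of the fingertips at (338,125). I descend behind it and push it towards −x.

Call:
apply_moves:
  twist:
    - [0, 0, 0]
    - [0, 0, 0]
    - [0, 0, 0]
    - [0, 0, 0]
    - [0, 0, 0]
    - [0, 0, 0]
    - [0, 0, 0]
    - [0, 0, 0]
  linear:
    - [0, -0.05, 0.3]
    - [0, 0, 0.3]
    - [0, 0, 0.3]
    - [0, 0, 0.3]
    - [0, 0, 0.2]
    - [0, 0, 0.15]
    - [0, 0, 0]
    - [0, 0, 0]
  claw: [20, 20, 20, 20, 20, 20, 20, 20]

```text
t: 18.7
position: [0.6551, 0.0482, 0.0894]
orientation: [-3.141, -0.001, 0.0]
wrist_force: [-0.8, 0.1, 0.5]
width: 0.0202
gripper_force: 0.0
```

Call:
apply_moves:
  twist:
    - [0, 0, 0]
    - [0, 0, 0]
    - [0, 0, 0]
    - [0, 0, 0]
    - [0, 0, 0]
    - [0, 0, 0]
    - [0, 0, 0]
    - [0, 0, 0]
  linear:
    - [0, 0.06, 0.05]
    - [0, 0, 0]
    - [-0.15, 0, 0]
    - [-0.2, 0, 0]
    - [-0.2, 0, 0]
    - [-0.2, 0, 0]
    - [-0.2, 0, 0]
    - [-0.2, 0, 0]
  claw: [20, 20, 20, 20, 20, 20, 20, 20]

```text
t: 19.7
position: [0.5849, 0.0446, 0.0859]
orientation: [-3.142, -0.0, 0.0]
wrist_force: [0.2, -0.2, -0.3]
width: 0.02
gripper_force: 0.1
```

Call:
apply_moves:
  twist:
    - [0, 0, 0]
    - [0, 0, 0]
    - [0, 0, 0]
    - [0, 0, 0]
    - [0, 0, 0]
    - [0, 0, 0]
    - [0, 0, 0]
    - [0, 0, 0]
  linear:
    - [-0.2, 0, 0]
    - [-0.2, 0, 0]
    - [-0.2, 0, 0]
    - [-0.2, 0, 0]
    - [-0.2, 0, 0]
    - [-0.1, 0, 0]
    - [0, 0, 0]
    - [0, 0, 0]
  claw: [20, 20, 20, 20, 20, 20, 20, 20]

```text
t: 20.7
position: [0.52, 0.0446, 0.0858]
orientation: [-3.142, -0.0, 0.0]
wrist_force: [-0.7, 0.1, -0.6]
width: 0.0198
gripper_force: 0.0
```

Call:
apply_moves:
  twist:
    - [0, 0, 0]
    - [0, 0, 0]
    - [0, 0, 0]
    - [0, 0, 0]
    - [0, 0, 0]
    - [0, 0, 0]
    - [0, 0, 0]
    - [0, 0, 0]
  linear:
    - [0.4, 0, 0]
    - [0.4, 0, -0.2]
    - [0, 0, -0.6]
    - [0, 0, -0.6]
    - [0, 0, 0]
    - [0.6, 0, 0]
    - [0.6, 0, 0]
    - [0, 0, 0]
  claw: [20, 20, 20, 20, 20, 20, 20, 20]

```text
t: 21.7
position: [0.6409, 0.0444, 0.1675]
orientation: [3.141, 0.002, -0.001]
wrist_force: [-0.3, -0.3, 0.4]
width: 0.0198
gripper_force: 0.0
```

Run:
```python
from h import *
c=camera('top');stilts(c);c2=c
c=camera('side')
for ce,s,m in blobs(c,*CREAM,40,(200,130,380,215)): print(ce,s,cast(c,[ce],.09)[0])
cv2.imwrite('pics/t4.png',np.vstack([c2['color'][90:270,140:460,::-1],c['color'][90:270,140:460,::-1]]).repeat(1,0))
o=observe();print(o['position'],o['orientation'])
```

```text
stilt [158. 189.] [ 145  100   38  162 4367] [0.5248 0.345  0.0905]
stilt [203. 183.] [197 173  15  22 125] [0.5359 0.2597 0.0905]
stilt [316. 199.] [304 185  26  24 217] [0.5096 0.0455 0.0905]
stilt [207. 205.] [203 203   9   4  30] [0.4956 0.2497 0.0905]
stilt [198. 218.] [190 208  21  22 159] [0.471  0.2664 0.0905]
[248.68421053 134.78947368] [241 130  16  15  57] [0.53034824 0.35916209 0.09      ]
[280.83333333 133.60784314] [269 130  29  11 102] [0.60024597 0.31947546 0.09      ]
[309.75595238 189.31547619] [298 182  24  17 168] [0.50639688 0.04290558 0.09      ]
[0.63890355 0.04434861 0.16809273] [ 3.14108978e+00  3.06498272e-03 -3.16177339e-04]
```

View pics/t4.png

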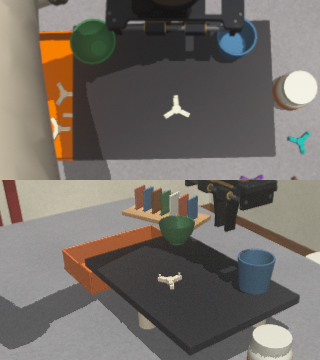

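Stilt4 is now in the free lane at about (316,199). The cup and bowl have not moved. Now I sweep it to the tray.

Call:
apply_moves:
  twist:
    - [0, 0, 0]
    - [0, 0, 0]
    - [0, 0, 0]
    - [0, 0, 0.17]
    - [0, 0, 0.17]
    - [0, 0, 0.17]
    - [0, 0, 0.17]
    - [0, 0, 0.17]
  linear:
    - [-0.72, 0.3, 0]
    - [-0.72, 0.3, 0]
    - [-0.72, 0.3, 0]
    - [0, 0, 0]
    - [0, 0, 0]
    - [0, 0, 0]
    - [0, 0, 0]
    - [0, 0, 0]
  claw: [20, 20, 20, 20, 20, 20, 20, 20]

```text
t: 22.8
position: [0.5088, -0.0095, 0.1697]
orientation: [3.141, 0.0, -0.896]
wrist_force: [0.7, 0.9, 0.4]
width: 0.02
gripper_force: 0.0
```

Call:
apply_moves:
  twist:
    - [0, 0, 0.17]
    - [0, 0, 0.17]
    - [0, 0, 0.17]
    - [0, 0, 0.14]
    - [0, 0, 0]
    - [0, 0, 0]
    - [0, 0, 0]
    - [0, 0, 0]
  linear:
    - [0, 0, 0]
    - [0, 0, 0]
    - [0, 0, 0]
    - [0, 0, 0]
    - [0, 0, 0.35]
    - [0, 0, 0.35]
    - [0, 0, 0.2]
    - [0, 0, 0]
  claw: [20, 20, 20, 20, 20, 20, 20, 20]

```text
t: 23.8
position: [0.5091, -0.0096, 0.1151]
orientation: [3.14, -0.001, -1.57]
wrist_force: [0.0, 0.1, 0.2]
width: 0.0197
gripper_force: 0.0
```

Call:
apply_moves:
  twist:
    - [0, 0, 0]
    - [0, 0, 0]
    - [0, 0, 0]
    - [0, 0, 0]
    - [0, 0, 0]
    - [0, 0, 0]
    - [0, 0, 0]
    - [0, 0, 0]
  linear:
    - [0, 0, 0.24]
    - [0, 0, 0.24]
    - [0, 0, 0]
    - [-0.15, 0, 0]
    - [-0.15, 0, 0]
    - [-0.2, 0, 0]
    - [-0.2, 0, 0]
    - [-0.2, 0, 0]
  claw: [20, 20, 20, 20, 20, 20, 20, 20]

```text
t: 24.8
position: [0.5101, 0.0456, 0.0871]
orientation: [-3.141, 0.0, -1.57]
wrist_force: [-0.1, 0.4, -0.1]
width: 0.0198
gripper_force: 0.1
```

Call:
apply_moves:
  twist:
    - [0, 0, 0]
    - [0, 0, 0]
    - [0, 0, 0]
    - [0, 0, 0]
    - [0, 0, 0]
    - [0, 0, 0]
    - [0, 0, 0]
    - [0, 0, 0]
  linear:
    - [-0.25, 0, 0]
    - [-0.25, 0, 0]
    - [-0.25, 0, 0]
    - [-0.25, 0, 0]
    - [-0.25, 0, 0]
    - [-0.25, 0, 0]
    - [-0.25, 0, 0]
    - [-0.25, 0, 0]
  claw: [20, 20, 20, 20, 20, 20, 20, 20]

```text
t: 25.8
position: [0.51, 0.1656, 0.087]
orientation: [-3.142, -0.0, -1.571]
wrist_force: [-0.3, -0.1, -0.3]
width: 0.02
gripper_force: 0.1
```

Call:
apply_moves:
  twist:
    - [0, 0, 0]
    - [0, 0, 0]
    - [0, 0, 0]
    - [0, 0, 0]
    - [0, 0, 0]
    - [0, 0, 0]
    - [0, 0, 0]
    - [0, 0, 0]
  linear:
    - [-0.2, 0, 0]
    - [-0.2, 0, 0]
    - [-0.2, 0, 0]
    - [-0.2, 0, 0]
    - [-0.2, 0, 0]
    - [-0.2, 0, 0]
    - [-0.2, 0, 0]
    - [-0.2, 0, 0]
  claw: [20, 20, 20, 20, 20, 20, 20, 20]

```text
t: 26.8
position: [0.51, 0.2614, 0.0869]
orientation: [-3.142, 0.0, -1.571]
wrist_force: [0.4, 0.6, 0.4]
width: 0.0199
gripper_force: 0.0
```

Call:
apply_moves:
  twist:
    - [0, 0, 0]
    - [0, 0, 0]
    - [0, 0, 0]
    - [0, 0, 0]
    - [0, 0, 0]
    - [0, 0, 0]
    - [0, 0, 0]
    - [0, 0, 0]
  linear:
    - [-0.2, 0, 0]
    - [0, 0, 0]
    - [0, 0, -0.8]
    - [0, 0, -0.8]
    - [-0.8, 0.5, 0]
    - [-0.8, 0.6, 0]
    - [-0.8, 0.6, 0]
    - [-0.8, 0.6, 0]
  claw: [20, 20, 20, 20, 20, 20, 20, 20]

```text
t: 27.8
position: [0.3707, 0.4654, 0.1831]
orientation: [-3.142, 0.0, -1.571]
wrist_force: [0.6, 1.1, 0.5]
width: 0.02
gripper_force: 0.0
```

Call:
apply_moves:
  twist:
    - [0, 0, 0]
    - [0, 0, 0]
    - [0, 0, 0]
    - [0, 0, 0]
    - [0, 0, 0]
    - [0, 0, 0]
    - [0, 0, 0]
    - [0, 0, 0]
  linear:
    - [-0.6, 0.5, 0]
    - [-0.6, 0.5, 0]
    - [0, 0, 0]
    - [0, 0, 0]
    - [0, 0, 0]
    - [0, 0, 0]
    - [0, 0, 0]
    - [0, 0, 0]
  claw: [20, 20, 20, 20, 20, 20, 20, 20]

```text
t: 28.8
position: [0.3122, 0.5363, 0.183]
orientation: [-3.142, 0.0, -1.571]
wrist_force: [-0.0, -0.1, 0.3]
width: 0.02
gripper_force: 0.0
```

Run:
```python
from h import *
c=camera('top');save(c,'t5.png')
np.set_printoptions(precision=4,suppress=True)
for ce,s,m in blobs(c,*CREAM,25,(145,100,415,262)): print('stilt',ce.round(),s,cast(c,[ce],.01)[0])
for n,lo,hi,z in(('tray',(5,180,120),(18,255,255),.055),('bowl',(50,80,30),(80,255,255),.132),('cup',(95,80,40),(115,255,255),.147)):
    for ce,s,m in blobs(c,lo,hi,600,(140,95,430,260)): print(n,s)
o=observe();print(o['position'])
```

```text
stilt [203. 188.] [195 173  18  32 272] [0.5355 0.2873 0.01  ]
stilt [208. 204.] [203 203  10   4  35] [0.5022 0.2746 0.01  ]
stilt [198. 218.] [191 208  20  22 159] [0.4721 0.2948 0.01  ]
tray [ 153  121   60  130 5608]
bowl [ 211  109   45   45 1593]
cup [ 357  107   40   42 1326]
[0.3121 0.5364 0.183 ]
```

View pics/t5.png

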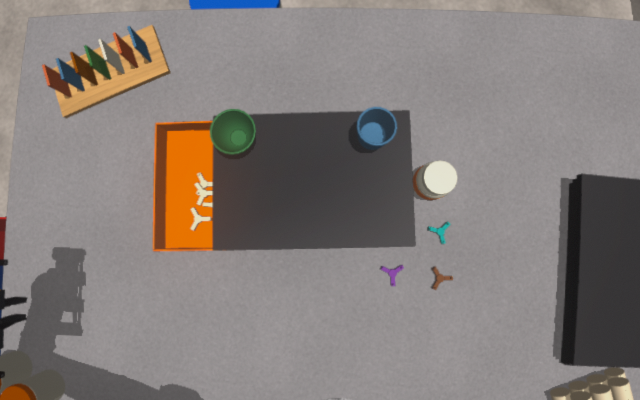

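All four stilts are in the tray: a pair at (203,188), one at (198,218), and one at (208,204) partly hidden under the shelf end. The tray, bowl and cup masks are in their starting places and the jar looks unmoved.

```bash
python3 -c "
from plant import hand_in; print(hand_in())"
```

```text
the job is handed in; nothing more can be done
None
```

I swept all four cream stilts into the tray and handed the job in at about 29 s of the 72 s allowed; the cup, bowl, jar and tray look unmoved in the last picture, one stilt is partly hidden under the shelf end, and the hand-in returned no verdict.

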